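Shut the sample fridge and open its dial padlock

ROBOT

A 6-joint arm with a two-finger parallel gripper is mounted at the origin on the work surface. World frame = base frame: x ahead of the robot, y to its left, z up, the work surface at z = 0. Lengths are in mm, angles in rad, forces in N, time in s.
With the tool pointing down it reaches from about 350 to 775 mm from the base axis. Payload 7.3 kg.
Tool frame: the origin (TCP) lies at the centre of the arm's flange, where the gripper is bolted on; the fingertips stand 178 mm ahead of it and the grasp point (between the pads) lies 159 mm ahead of it; z points along the fingers, y is the direction in which the jaws open and shut (so a half turn about z gives the same grasp; the last joint's range is limited). The gripper opens to 92 mm and grips with 3 to 60 N. Pads are 19 mm wide; open, the fingers measure 130 mm over their backs; the gripper's body (75 mm by 190 mm) begins 47 mm behind the grasp point.
Start: joints at [-1.367, 0.342, 1.524, -0, 1.275, -0.146], TCP at [179.942, -493.202, 404.741] pointing down, gripper open.
Joint ranges: [-2.53, 2.53], [-0.77, 2.02], [0.04, 2.7], [-1, 4.14], [0.28, 2.66], [-3.11, 3.11]. Speed limits (rad/s): [2.57, 2.57, 3.14, 3.14, 3.14, 3.14].

INTERFACE

Orientations are given as [roll, pitch, yaw] about the fixed x, y, z axes, in that order (R = Rz(yaw) Ry(pitch) Rx(roll)).
In Python, from plant import get_obs, capture, close_job gives the robot as it stands. The module is installed in compiled form; this text tells all that it offers.
- The arm moves only by the shell command python3 -m pendant 'ROWS'. ROWS is JSON, a list of rows, each a list of 3 entries, a list of its own where there are three numbers: the shift along the tool's x, y, z in m, then the turn, a rotation vector about the tool's x, y, z in rad, then the finger opening in m, from 0 to 0.0918. In form: [[[tx, ty, tz], [wx, wy, wz], fingers], ...]. A call has 1 to 10 rows; each row is the pose to reach, as a shift and turn from the pose commanded when the call began, along the tool's axes at that moment; what a row does not reach only later rows make up. A row lasts 1/12 s, in which the tool goes at most 41.7 mm and 7.16 degrees, less where a joint would pass 70% of its speed; a pose out of reach is approached as far as the arm can. A call with a gripper value outside its range is refused whole. The fingers move at their own pace and stop on an object; the grip force is fixed at half the most. Time passes only in rows, so rows that repeat a pose let the fingers close. It gives the time, the measured TCP pose, the force and the opening at its end, in the units of the state.
- get_obs(): the state, without advancing time (a new reading comes with each control period).
- capture(name): name is "side" or "top" or "wrist"; returns a dict with "color" (420x560x3 uint8, red, green, blue), "mtx" (3x3 intrinsics, pixels), "rvec" (rotation vector, rad) and "tvec" (3), from world to camera coordinates, as OpenCV has them. Camera axes: x right, y down, z forward; pixel columns grow to the right and rows downward; lengths in mm; the calibration is good to about 2 mm. A picture is of the moment at which its call begins. There is no depth.
- close_job(): hands the job in, once; it reports no verdict.
The state is a dict: "time": time; "joint_positions": joint angles; "dq": joint speeds; "tau": joint torques, N m; "tool_pos": TCP position; "tcp_rot": TCP orientation; "contact_force": force on the tool from outside, world axes, zero at the start; "moment": the same for the moment, N m; "grip_width": finger opening in mm.
Only numpy, scipy, OpenCV 4.12 (cv2) and the standard library are available. Lean on these libraries where they do the work, as an engineer would, in place of code of your own. Each camera call takes 0.05 s, during which the arm holds its last target. There are 200 camera calls.

TASK

The milk-sample fridge is loaded: first press its lid fully shut, then open the dial padlock that hangs locked on its hasp staple. Only the last number of the combination is still to be dialled: turn the dial until it clicks in at the fourth mark clockwise from the shackle (four clicks past pointing at the shackle), pull the lock away from the staple so that the shackle draws right out, and unhook the lock. Finish while holding it, open, level and still, about 10 cm above the staple and clear of the fridge, and leave the other things on the fridge and bench where they are.

Things in the scene. Friction and masses are not known exactly. Their poses are not given: they have to be found in the camera images.
- chest: white portable sample fridge, fixed to the bench, 320 x 400 x 180 mm (x, y, height). Origin: on the bench, mid-width, 170 mm behind its front face; z up; +x from the deck end (nearer the robot) to the lid end. Its front part is a fixed grey deck, 180 mm above the bench, x = -170 to -12 mm; behind it, x = -10 to 146 mm, is the lid, flush with the deck when shut.
- lid (a joint): angle of the lid in rad, 0 = fully shut (flush with the deck), grows as its front edge rises. Starts part open. Stiff hinge: the lid stays where it is left; pressing it down needs 3 to 8 N on its top between the front edge and mid-depth.
- lid_edge (a point): middle of the lid's front top edge, 158 mm from the hinge axis, which is the lid's rear top edge (parallel to the fridge's y, 148 mm behind the fridge's origin and 180 mm up). The lid is 396 mm wide (along y) and 20 mm thick; the steel leaf of the hasp lies folded back along the middle of its top (48 mm wide, 6 mm high), so press to the left or right of it.
- staple (a point): the hasp staple: foot of the arch, midway between its two posts, on the deck (at fridge x = -70 mm, y = 0, height 180 mm). The arch is 5 mm steel rod, posts 22 mm apart along the fridge's y (17 mm clear), 28 mm high (23 mm clear); so its opening looks along the fridge's x.
- lock: steel dial padlock lying flat on the deck, dial up, about 0.45 kg, loose. Body 60 (x) x 52 (y) x 26 mm. Origin: centre of its underside; z up through the dial, +x towards shackle and staple. Level U shackle of 8 mm rod, 13 mm above the underside: captive leg at y = -16 mm, toe leg at y = +16 mm. Between body and bow the toe leg runs through the staple, so the shut lock cannot be lifted off.
- dial (a joint): dial angle in rad, clockwise from above positive; 0 = the white pointer line looks to the shackle (lock +x). Ten marks with click stops every 0.628 rad; the fourth mark clockwise from the shackle is 2.513, and only within about 0.15 rad of it can the shackle be drawn. Clicks of about 0.025 N m pull the released dial to the nearest stop. Starts near mark 0, 1 or 2.
- dial_grip (a point): on the dial's axis, 40 mm above the lock's underside: the height to grip the knob. Knob: knurled, round, 30 mm diameter, its top 46 mm above the underside, standing on a flange of 41 mm diameter whose top is 29 mm above the underside. The loose body may follow a turned dial by up to 0.2 rad until the shackle leans on the staple.
- bow (a point): on the shackle: middle of the rod at the top of the bow, at lock x = 64 mm shut and 90 mm drawn out, y = 0, 13 mm above the lock's underside. The bow is a half circle of 12 mm inside radius; pulling the body away from the staple brings it against the staple's post and then draws the shackle out.
- shackle (a joint): how far the shackle is drawn out of the body along lock +x, in m: 0 = shut, 0.026 = at its stop. About 3 N of friction; it stays where left. At the stop the toe's end is at lock x = 46 mm and the body's face at 30 mm: with the staple in that 16 mm gap (middle x = 38 mm) nothing is hooked and the lock lifts straight up.
- jar: glass sample jar, 34 mm diameter, 62 mm tall, on the deck left of the lock. Leave alone. Origin: centre of its underside.
- clamp_ring: steel ring, 54 mm outside diameter, 12 mm high, on the deck right of the lock. Leave alone. Origin: centre of its underside.
- flask: white plastic bottle, 60 mm diameter, 130 mm tall, on the bench to the left. Leave alone.
- dipper: steel mug, 80 mm diameter, 85 mm tall, on the bench to the left. Leave alone.
- spanner: steel spanner, 190 mm long, flat on the bench to the right. Leave alone.
- brush: cleaning brush, flat on the bench to the right. Leave alone.
- ferrule: steel pipe ferrule, 52 mm diameter, 40 mm tall, on the bench to the right. Leave alone.

How it is judged (in metres and radians):
On the way, in this order (a step that is already met when the one before it is completed fails the run):
1. the lid is shut (within 0.03 rad) (value of joint lid below 0.03 rad), for 0.2 s.
2. the dial stands at the fourth mark (within 0.2 rad) with the lid shut (value of joint dial between 2.313 and 2.713 rad and value of joint lid below 0.03 rad), for 0.2 s.
3. the shackle is drawn out (over 20 of its 26 mm) (value of joint shackle above 0.02 m), for 0.1 s.
At the end, for the whole second after the job is handed in: The lid is shut (under 0.03 rad) and the fingers hold the padlock: shackle drawn out over 18 mm, underside 50 to 180 mm above the deck, body's centre within 100 mm of the staple horizontally, level within 0.26 rad, at rest, and touching no part of the fridge (value of joint lid below 0.03 rad and value of joint shackle above 0.018 m and z of lock in the frame of staple between 0.05 and 0.18 m and horizontal distance between lock and staple below 0.1 m and angle between lock's own z axis and vertical below 0.26 rad and linear speed of lock below 0.03 m/s and angular speed of lock below 0.3 rad/s and contact force between lock and the fingers above 2 N and contact force between lock and chest below 0.2 N); the arm keeps its last pose, push and grip.
It fails at once if a thing on the fridge's deck (jar, ring) is moved by more than 40 mm (distance of any of jar, clamp_ring from where it was at the start of the episode above 0.04 m).
It fails at once if a thing on the bench (bottle, mug, spanner, brush, ferrule) is moved by more than 40 mm (distance of any of flask, dipper, spanner, brush, ferrule from where it was at the start of the episode above 0.04 m).
It also fails if it takes over 72 s, if anything falls off the work surface, if the arm or the gripper's body presses on something with over 40 N, if the wrist force passes 120 N, or if a joint passes its speed limit or range.

## Working session

There is one attempt and no reset: what is moved stays moved. The work goes in short steps, Python scripts to look and compute and a shell command to move; the robot and the scene stay as the last step left them, time stands still between calls to the robot, and variables do not carry over. Pictures are saved under pics/ and viewed, about 8 in all and at most 12, crops included, and the job is handed in when it is done.

```bash
mkdir -p pics
cat > h.py <<'E'
import numpy as np, cv2
from plant import get_obs, capture
def cam(n):
    c=capture(n); c['R']=cv2.Rodrigues(np.array(c['rvec'],float))[0]; c['t']=np.array(c['tvec'],float).reshape(3); c['K']=np.array(c['mtx'],float); return c
def ray(c,uv):
    d=c['R'].T@np.linalg.inv(c['K'])@np.array([uv[0],uv[1],1.]); return -c['R'].T@c['t'],d
def onz(c,uv,z):
    o,d=ray(c,uv); return o+d*(z-o[2])/d[2]
def proj(c,P):
    p=c['K']@(c['R']@np.array(P,float)+c['t']); return p[:2]/p[2]
def save(c,n,crop=None,s=1):
    im=c['color'][:,:,::-1]
    if crop: x0,y0,x1,y1=crop; im=im[y0:y1,x0:x1]
    cv2.imwrite('pics/'+n,cv2.resize(np.ascontiguousarray(im),None,fx=s,fy=s,interpolation=cv2.INTER_CUBIC))
E
python3 - <<'E'
from h import *
a=cam('top');b=cam('side')
save(a,'t0.png',s=1.4);save(b,'s0.png',s=1.4)
for c in(a,b): print(ray(c,(280,210)),c['K'][0,0])
o=get_obs();print(o)
np.savez('c0.npz',a=a['color'],b=b['color'])
E
```

```text
(array([ 480.19894535,  -11.15825392, 1551.67794548]), array([ 0.07249893,  0.00294409, -0.99754285])) 488.5260433421249
(array([  505.8258613 , -1210.71229776,  1031.99001787]), array([ 0.06297642,  0.78882248, -0.6115998 ])) 538.0851403948187
{'time': 0.1, 'joint_positions': array([-1.36698604e+00,  3.42643726e-01,  1.52490081e+00,  1.70524016e-07,
        1.27542311e+00, -1.45998575e-01]), 'dq': array([-1.43698770e-03,  4.36666327e-05, -2.14853733e-03,  1.02906582e-04,
        1.18669670e-04, -1.40024663e-05]), 'tau': array([ 2.05517412e-03, -4.32002378e+01, -2.44696999e+01,  7.19573954e-02,
        5.25967323e-02, -4.78992206e-05]), 'tool_pos': array([ 179.92438866, -493.07947378,  404.12635909]), 'tcp_rot': array([-3.14023231e+00, -2.00195994e-04,  3.49808675e-01]), 'contact_force': array([-0.62888246,  0.13002285, -0.17719525]), 'moment': array([-0.0091153 ,  0.01724384, -0.04626364]), 'grip_width': 91.94537776629426}
```

View pics/t0.png

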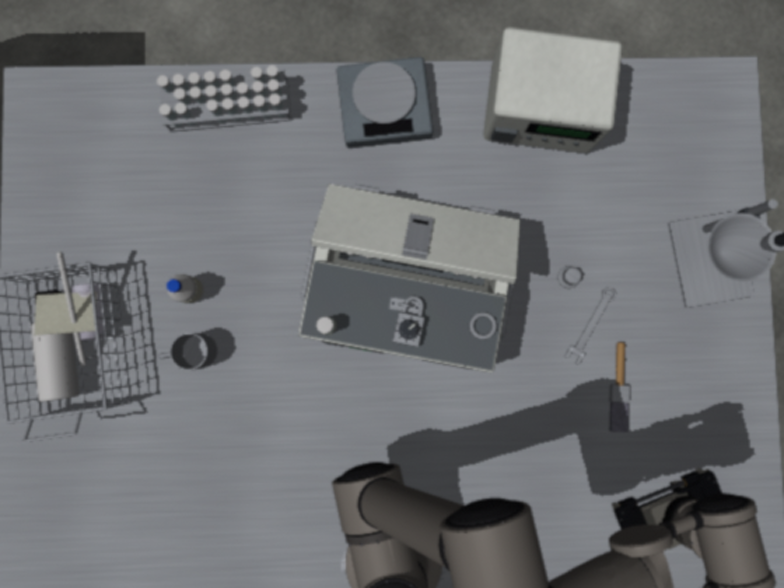

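View pics/s0.png

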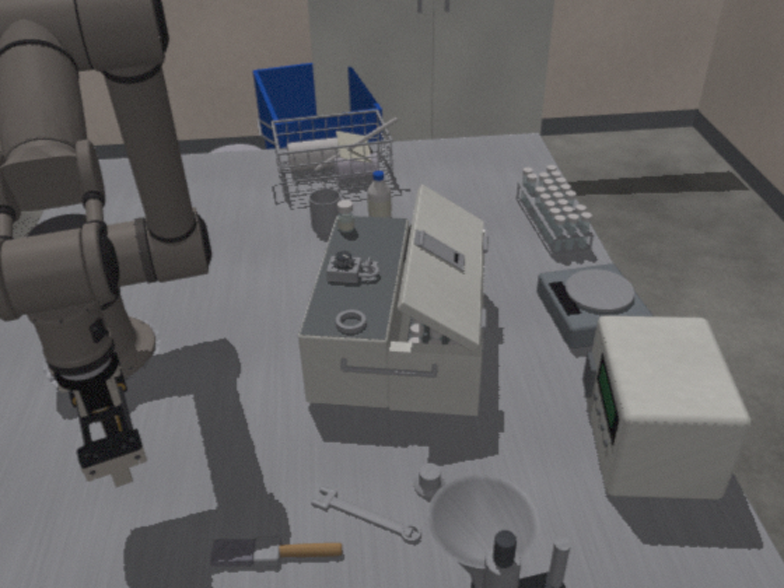

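The top picture shows the deck with corners near (302,335), (495,369), (505,296) and (315,262) in the 1.4x image. The lock dial is near (410,328), the jar at (326,325), the ring at (483,325), and the lid's front edge runs from (315,241) to (517,278). In the side picture the lid is part open by roughly 0.5 rad, with the leaf in its middle.

Run:
```python
from h import *
a=cam('top');b=cam('side')
def deckrect(c,roi):
    g=cv2.cvtColor(c['color'],cv2.COLOR_RGB2GRAY); x0,y0,x1,y1=roi
    m=np.zeros_like(g); s=g[y0:y1,x0:x1]; m[y0:y1,x0:x1]=((s>45)&(s<90))*255
    m=cv2.morphologyEx(m,cv2.MORPH_OPEN,np.ones((3,3)))
    cs=max(cv2.findContours(m,cv2.RETR_EXTERNAL,cv2.CHAIN_APPROX_NONE)[0],key=cv2.contourArea)
    P=np.array([onz(c,p[0],180)[:2] for p in cs],np.float32)
    return cv2.minAreaRect(P),m
for n,c in(('t',a),):
    r,m=deckrect(c,(205,180,370,270)); print(n,r,cv2.boxPoints(r))
# hand corners both views
for c,pts in((a,[(302,335),(495,369),(505,296),(315,262)]),(b,[(350,217),(307,331),(392,337),(408,220)])):
    for p in pts: print(onz(c,(p[0]/1.4,p[1]/1.4),180).round(1))
g=a['color']; print(g[225,250],g[250,250],g[218,260])
save(a,'t1.png',(205,125,380,275),4.5)
save(b,'s1.png',(210,125,350,260),5)
```

```text
t ((534.15771484375, -47.121917724609375), (430.1241760253906, 173.80137634277344), 83.52064514160156) [[ 423.54337 -251.004  ]
 [ 596.2346  -270.61664]
 [ 644.7721   156.76016]
 [ 472.0808   176.3728 ]]
[501.3 174.3 180. ]
[ 425.5 -210.   180. ]
[ 571.3 -234.6  180. ]
[647.6 146.6 180. ]
[529.8 167.1 180. ]
[ 436.2 -199.1  180. ]
[ 582.1 -232.3  180. ]
[651.6 139.3 180. ]
[81 86 90] [123 126 131] [83 88 90]
```

View pics/t1.png

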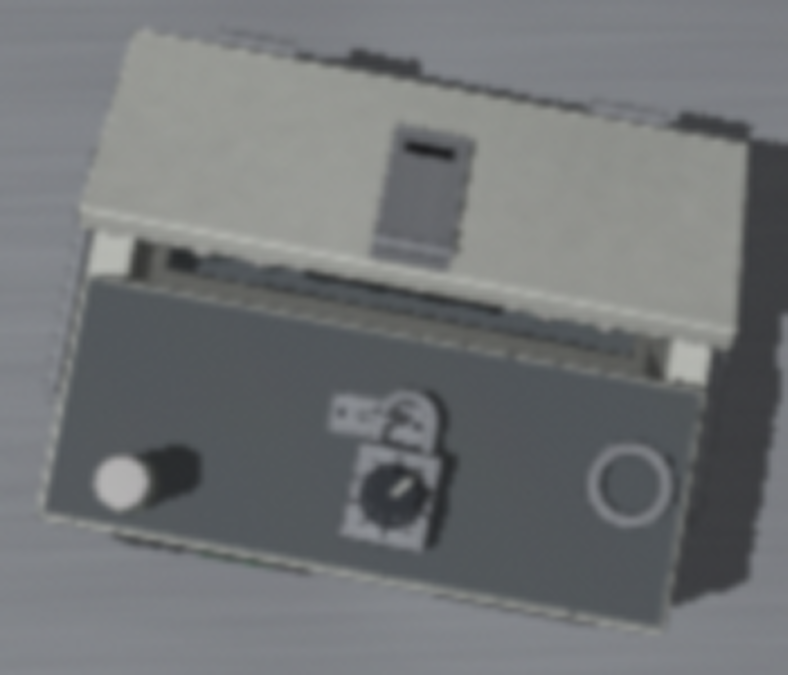

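View pics/s1.png

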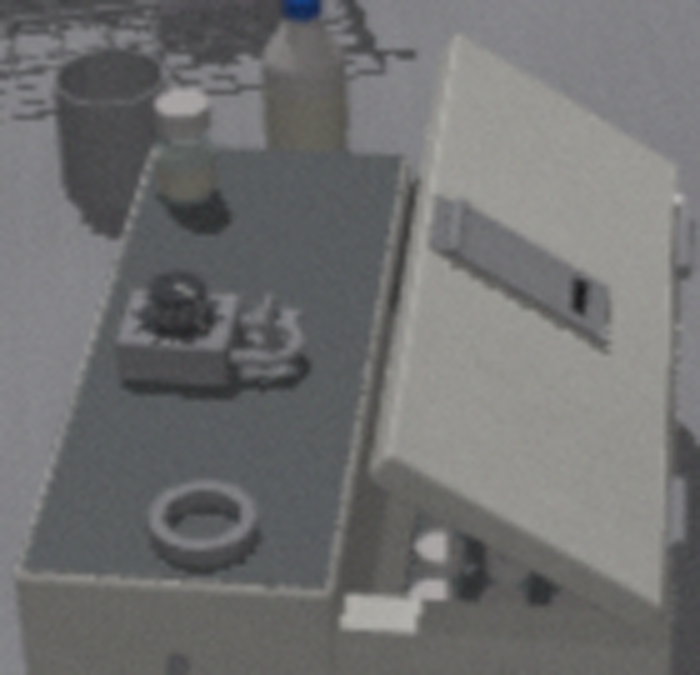

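Top crop: deck corners at (98,278), (703,390), (660,628) and (42,518), lock dial at (395,497). The pointer looks about 30° clockwise of the shackle, so it is near mark 1. Side crop: lid front edge runs from (455,38) to (385,458).

```bash
cat > fr.py <<'E'
from h import *
def T(p): return (p[0]/4.5+205,p[1]/4.5+125)
def S(p): return (p[0]/5+210,p[1]/5+125)
E
python3 - <<'E'
from fr import *
a=cam('top');b=cam('side')
loc=np.array([[-12,200],[-12,-200],[-170,-200],[-170,200]],float)
tp=[T(p) for p in[(98,278),(703,390),(660,628),(42,518)]]
sp=[S(p) for p in[(405,155),(330,590),(18,578),(155,150)]]
def fit(W):
    A=loc-loc.mean(0);B=W-W.mean(0)
    th=np.arctan2((A[:,0]*B[:,1]-A[:,1]*B[:,0]).sum(),(A*B).sum())
    R=np.array([[np.cos(th),-np.sin(th)],[np.sin(th),np.cos(th)]])
    t=W.mean(0)-R@loc.mean(0); return th,t,np.linalg.norm((loc@R.T+t)-W,axis=1)
for c,p in((a,tp),(b,sp)): print(fit(np.array([onz(c,q,180)[:2] for q in p])))
W=np.array([(onz(a,q,180)[:2]+onz(b,r,180)[:2])/2 for q,r in zip(tp,sp)])
th,t,e=fit(W);print(th,t,e)
R=np.array([[np.cos(th),-np.sin(th)],[np.sin(th),np.cos(th)]])
np.savez('fr.npz',th=th,t=t)
F=lambda x,y,z:[*(R@[x,y]+t),z]
print('staple',F(-70,0,180))
# dial centre
for c,q in((a,T((395,497))),(b,S((180,297)))):
    P=onz(c,q,224);print('dial',P,R.T@(P[:2]-t))
# lid edge
for s in(200,-198):
  for L in np.arange(.2,.8,.05):
    P=F(148-158*np.cos(L),s-2 if s>0 else s,180+158*np.sin(L)); pa=(proj(a,P)-[205,125])*4.5; pb=(proj(b,P)-[210,125])*5
    print(s,round(L,2),pa.round(),pb.round())
for q,z in((T((122,482)),242),(T((630,485)),192)):
    P=onz(a,q,z);print('jar/ring',R.T@(P[:2]-t))
E
```

```text
(np.float64(-0.20329323963774246), array([624.41028942, -48.58818752]), array([9.26282445, 6.22181716, 7.72181403, 3.57908744]))
(np.float64(-0.2003647892085795), array([626.22065301, -52.13198516]), array([3.28069356, 6.93435298, 2.86429466, 7.95525978]))
-0.20182228307430716 [625.31568957 -50.35950578] [5.759611   6.5568229  5.22440909 5.73424439]
staple [np.float64(556.7364852410464), np.float64(-36.327658668431994), 180]
dial [506.74632318 -40.56961687 224.        ] [-118.12518614  -14.1766347 ]
dial [510.7952032 -48.4916061 224.       ] [-112.57048454  -21.1262126 ]
200 0.2 [ 87. 256.] [417. 109.]
200 0.25 [ 86. 252.] [420.  98.]
200 0.3 [ 85. 247.] [424.  87.]
200 0.35 [ 84. 241.] [428.  76.]
200 0.4 [ 84. 234.] [433.  65.]
200 0.45 [ 83. 227.] [438.  55.]
200 0.5 [ 83. 220.] [445.  44.]
200 0.55 [ 83. 211.] [451.  34.]
200 0.6 [ 83. 203.] [459.  24.]
200 0.65 [ 83. 193.] [467.  15.]
200 0.7 [ 83. 183.] [476.   6.]
200 0.75 [ 84. 173.] [485.  -3.]
200 0.8 [ 84. 162.] [495. -12.]
-198 0.2 [722. 373.] [344. 544.]
-198 0.25 [725. 369.] [348. 531.]
-198 0.3 [727. 365.] [352. 519.]
-198 0.35 [730. 359.] [357. 507.]
-198 0.4 [733. 354.] [363. 495.]
-198 0.45 [736. 347.] [369. 483.]
-198 0.5 [739. 340.] [377. 472.]
-198 0.55 [743. 333.] [385. 461.]
-198 0.6 [746. 324.] [395. 450.]
-198 0.65 [749. 316.] [405. 439.]
-198 0.7 [753. 306.] [415. 429.]
-198 0.75 [756. 296.] [427. 419.]
-198 0.8 [759. 286.] [439. 410.]
jar/ring [-139.05214321  147.39682096]
jar/ring [ -83.82492695 -156.55444126]
```

```bash
cat >> h.py <<'E'
from scipy.spatial.transform import Rotation as Ro
def delta(P,yaw):
    o=get_obs(); R=Ro.from_euler('xyz',o['tcp_rot']); G=Ro.from_euler('xyz',[np.pi,0,yaw])
    print('t',o['time'],'pos',o['tool_pos'].round(1),'rpy',o['tcp_rot'].round(3),'F',o['contact_force'].round(1),'g',o['grip_width'].round(1),'j',o['joint_positions'].round(2))
    print('shift',(R.inv().apply(np.array(P)-o['tool_pos'])/1000).round(4),'rot',(R.inv()*G).as_rotvec().round(3))
E
python3 -c "
from h import *
delta([651,-148,455],-.2)"
```

```text
Traceback (most recent call last):
  File "h.py", line 18, in delta
    print('t',o['time'],'pos',o['tool_pos'].round(1),'rpy',o['tcp_rot'].round(3),'F',o['contact_force'].round(1),'g',o['grip_width'].round(1),'j',o['joint_positions'].round(2))
                                                                                                                     ^^^^^^^^^^^^^^^^^^^^^
AttributeError: 'float' object has no attribute 'round'
```

```bash
sed -i "s/o\['grip_width'\].round(1)/round(o['grip_width'],1)/" h.py
python3 -c "
from h import *
delta([651,-148,455],-.2)"
```

```text
t 0.3 pos [ 179.9 -493.2  404.5] rpy [-3.141 -0.     0.35 ] F [-0.7  0.2 -0.2] g 91.8 j [-1.37  0.34  1.52  0.    1.28 -0.15]
shift [ 0.5608 -0.1629 -0.0504] rot [-0.    0.    0.55]
```

```bash
python3 -m pendant '[[[0,0,-0.04],[0,0,0],0],[[0.02,0,-0.07],[0,0,0.1],0],[[0.06,-0.01,-0.07],[0,0,0.2],0],[[0.1,-0.02,-0.07],[0,0,0.3],0],[[0.14,-0.03,-0.07],[0,0,0.4],0],[[0.18,-0.04,-0.07],[0,0,0.5],0],[[0.22,-0.05,-0.07],[0,0,0.55],0],[[0.26,-0.06,-0.07],[0,0,0.55],0],[[0.3,-0.07,-0.07],[0,0,0.55],0],[[0.34,-0.08,-0.07],[0,0,0.55],0]]'
python3 -c "
from h import *
delta([651,-148,455],-.2)"
```

```text
time: 1.13
tool_pos: [473.3, -300.0, 474.8]
tcp_rot: [3.141, -0.0, -0.2]
contact_force: [-0.1, -1.0, 0.4]
grip_width: 29.7
t 1.1333 pos [ 473.3 -300.   474.8] rpy [ 3.141 -0.    -0.2  ] F [-0.1 -1.   0.4] g 29.7 j [-0.7   0.37  1.3  -0.    1.48  1.07]
shift [ 0.1439 -0.1843  0.0198] rot [ 0. -0. -0.]
```

```bash
python3 -m pendant '[[[0.025,-0.032,0],[0,0,0],0],[[0.05,-0.064,0],[0,0,0],0],[[0.075,-0.096,0],[0,0,0],0],[[0.1,-0.128,0],[0,0,0],0],[[0.125,-0.16,0],[0,0,0],0],[[0.144,-0.184,0],[0,0,0],0],[[0.144,-0.184,0.02],[0,0,0],0],[[0.144,-0.184,0.03],[0,0,0],0],[[0.144,-0.184,0.03],[0,0,0],0]]'
python3 - <<'E'
from h import *
delta([651,-148,420],-.2)
c=cam('wrist');save(c,'w0.png',s=1.2)
E
```

```text
time: 1.88
tool_pos: [649.4, -149.7, 441.1]
tcp_rot: [-3.141, 0.007, -0.2]
contact_force: [-0.1, 0.1, -0.4]
grip_width: 0.2
t 1.8833 pos [ 649.4 -149.7  441.1] rpy [-3.141  0.007 -0.2  ] F [-0.1  0.1 -0.4] g 0.2 j [-0.34  0.6   1.01 -0.    1.54  1.43]
shift [ 0.0013 -0.002   0.021 ] rot [-0.     0.007  0.   ]
```

View pics/w0.png

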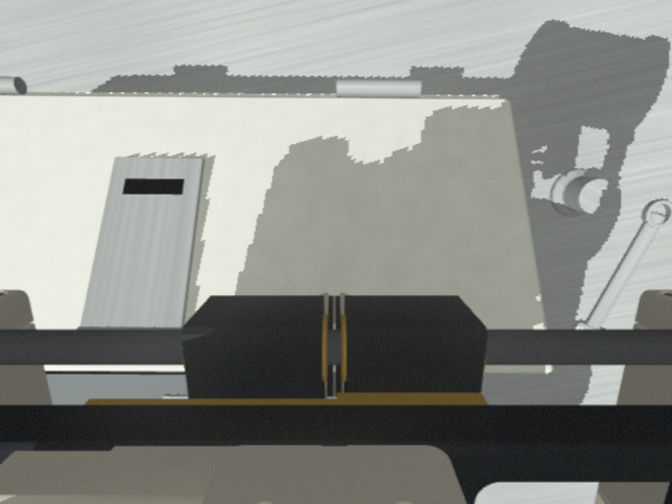

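The wrist picture shows the closed fingers (335,345) over the lid, right of the leaf (150,240), with the ferrule and spanner off to the right. Next I press down.

```bash
python3 -m pendant '[[[0,0,0.008],[0,0,0],0],[[0,0,0.016],[0,0,0],0],[[0,0,0.024],[0,0,0],0],[[0,0,0.032],[0,0,0],0],[[0,0,0.04],[0,0,0],0],[[0,0,0.048],[0,0,0],0],[[0,0,0.056],[0,0,0],0]]'
python3 -m pendant '[[[0,0,0.006],[0,0,0],0],[[0,0,0.012],[0,0,0],0],[[0,0,0.018],[0,0,0],0],[[0,0,0.022],[0,0,0],0],[[0,0,0.024],[0,0,0],0]]'
```

```text
time: 2.52
tool_pos: [649.5, -149.9, 388.1]
tcp_rot: [3.141, 0.0, -0.2]
contact_force: [-1.7, 0.1, 4.6]
grip_width: 0.3
time: 2.93
tool_pos: [649.6, -149.7, 363.7]
tcp_rot: [-3.141, 0.001, -0.2]
contact_force: [-1.4, -0.5, 2.4]
grip_width: 0.4
```

```bash
python3 -m pendant '[[[0,0,0.003],[0,0,0],0],[[0,0,0.005],[0,0,0],0],[[0,0,0.007],[0,0,0],0],[[0,0,0.007],[0,0,0],0]]'
```

```text
time: 3.27
tool_pos: [649.6, -149.8, 358.3]
tcp_rot: [3.141, -0.001, -0.2]
contact_force: [-3.3, -0.2, 5.8]
grip_width: 0.3
```

```bash
python3 -m pendant '[[[0,0,0.002],[0,0,0],0],[[0,0,0.004],[0,0,0],0],[[0,0,0.004],[0,0,0],0],[[0,0,0.004],[0,0,0],0]]'
```

```text
time: 3.6
tool_pos: [649.2, -149.6, 358.1]
tcp_rot: [3.141, -0.004, -0.2]
contact_force: [-10.1, 2.6, 22.2]
grip_width: 0.2
```

```bash
python3 -m pendant '[[[0,0,-0.04],[0,0,0],0.06],[[0,0,-0.08],[0,0,0],0.06],[[-0.04,-0.01,-0.1],[0,0,0],0.06],[[-0.08,-0.02,-0.1],[0,0,0],0.06],[[-0.12,-0.03,-0.1],[0,0,0],0.06],[[-0.16,-0.045,-0.1],[0,0,0],0.06],[[-0.2,-0.06,-0.1],[0,0,0],0.06],[[-0.235,-0.073,-0.1],[0,0,0],0.06],[[-0.235,-0.073,-0.1],[0,0,0],0.06],[[-0.235,-0.073,-0.1],[0,0,0],0.06]]'
python3 - <<'E'
from h import *
delta([509,-44,392],-.2)
c=cam('wrist');save(c,'w1.png',s=1.4)
o,d=ray(c,(280,210));print(o,d)
a=cam('top');b=cam('side');np.savez('shut.npz',a=a['color'],b=b['color'])
import pickle;pickle.dump(dict(w=c,a=a,b=b),open('v1.pkl','wb'))
E
```

```text
time: 4.43
tool_pos: [432.6, -30.6, 454.3]
tcp_rot: [3.142, -0.002, -0.199]
contact_force: [1.4, -0.4, -0.0]
grip_width: 58.7
t 4.4333 pos [432.6 -30.6 454.3] rpy [ 3.142e+00 -2.000e-03 -1.990e-01] F [ 1.4 -0.4 -0. ] g 58.7 j [-0.25  0.13  1.66  0.    1.34  1.52]
shift [ 0.0774 -0.0019  0.0625] rot [ 0.    -0.002  0.001]
[499.39360916 -43.92936217 433.11325501] [-0.23800802  0.04098576 -0.97052188]
```

View pics/w1.png

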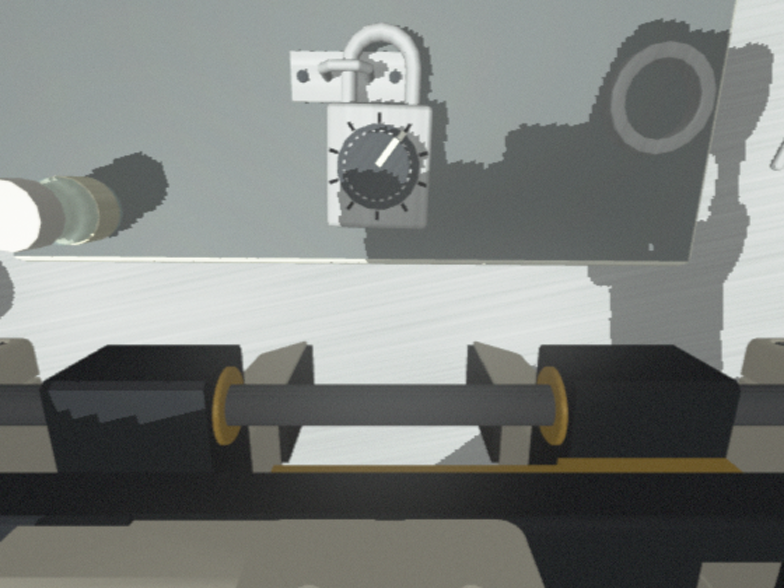

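The wrist view shows the lock body corners at (328,103), (432,104), (430,228) and (329,226). The dial centre is near (379,163), and its pointer tip at (403,132) gives 37°, so mark 1. The staple arch is around (345,66) and the fridge edge is level in the picture, so the yaw estimate is good.

Run:
```python
from h import *
import pickle
v=pickle.load(open('v1.pkl','rb'));c=v['w'];f=np.load('fr.npz');th=float(f['th']);t=f['t']
R=np.array([[np.cos(th),-np.sin(th)],[np.sin(th),np.cos(th)]])
def sh(n,p,z):
    P=onz(c,(p[0]/1.4,p[1]/1.4),z);print(n,P.round(1),(R.T@(P[:2]-t)).round(1))
for p in[(328,103),(432,104),(431,228),(328,226)]: sh('body',p,206)
sh('knob',(378,163),226);sh('knob0',(378,165),226)
sh('tip',(403,132),226)
sh('arch',(345,66),208)
sh('edge',(100,259),180);sh('edge',(600,263),180)
sh('ring',(664,97),192)
```

```text
body [541.6 -22.8 206. ] [-87.5  10.2]
body [531.4 -71.3 206. ] [-87.8 -39.3]
body [473.8 -60.6 206. ] [-146.4  -40.4]
body [485.2  -9.3 206. ] [-145.5   12.1]
knob [509.2 -40.9 226. ] [-115.6  -14. ]
knob0 [508.4 -40.7 226. ] [-116.5  -14. ]
tip [519.9 -54.4 226. ] [-102.5  -25. ]
arch [555.1 -34.4 208. ] [-72.    1.6]
edge [491.1 128.4 180. ] [-167.3  148.2]
edge [ 431.7 -155.3  180. ] [-168.7 -141.6]
ring [ 513.6 -188.2  192. ] [ -81.8 -157.5]
```

```bash
python3 -m pendant '[[[0.03,-0.002,0.005],[0,0,-0.12],0.06],[[0.06,-0.004,0.01],[0,0,-0.24],0.06],[[0.0763,-0.0047,0.015],[0,0,-0.36],0.06],[[0.0763,-0.0047,0.02],[0,0,-0.48],0.06],[[0.0763,-0.0047,0.025],[0,0,-0.6],0.06],[[0.0763,-0.0047,0.03],[0,0,-0.72],0.06],[[0.0763,-0.0047,0.03],[0,0,-0.84],0.06],[[0.0763,-0.0047,0.03],[0,0,-0.95],0.06],[[0.0763,-0.0047,0.03],[0,0,-0.95],0.06],[[0.0763,-0.0047,0.03],[0,0,-0.95],0.06]]'
python3 -c "
from h import *
delta([508.5,-41,390],.75)"
```

```text
time: 5.42
tool_pos: [510.5, -42.8, 423.1]
tcp_rot: [-3.141, 0.0, 0.746]
contact_force: [0.4, 0.1, -0.0]
grip_width: 60.2
t 5.4167 pos [510.5 -42.8 423.1] rpy [-3.141  0.     0.746] F [ 0.4  0.1 -0. ] g 60.2 j [-0.23  0.3   1.53 -0.    1.31  0.59]
shift [-0.0003 -0.0027  0.0331] rot [-0.     0.    -0.004]
```

```bash
python3 -m pendant '[[[0,-0.002,0.015],[0,0,0],0.05],[[0,-0.002,0.028],[0,0,0],0.05],[[0,-0.002,0.033],[0,0,0],0.05],[[0,-0.002,0.033],[0,0,0],0.05]]'
python3 -m pendant '[[[0,0,0],[0,0,0],0.04],[[0,0,0],[0,0,0],0.03],[[0,0,0],[0,0,0],0.02],[[0,0,0],[0,0,0],0.02],[[0,0,0],[0,0,0],0.02],[[0,0,0],[0,0,0],0.02]]'
```

```text
time: 5.75
tool_pos: [508.4, -40.9, 389.4]
tcp_rot: [-3.14, 0.002, 0.747]
contact_force: [0.3, 0.9, 0.4]
grip_width: 50.1
time: 6.25
tool_pos: [508.3, -40.7, 391.4]
tcp_rot: [3.14, -0.001, 0.75]
contact_force: [0.2, -0.6, 2.7]
grip_width: 29.3
```

```bash
python3 -m pendant '[[[0,0,0],[0,0,0.1],0.02],[[0,0,0],[0,0,0.2],0.02],[[0,0,0],[0,0,0.3],0.02],[[0,0,0],[0,0,0.4],0.02],[[0,0,0],[0,0,0.5],0.02],[[0,0,0],[0,0,0.6],0.02],[[0,0,0],[0,0,0.7],0.02],[[0,0,0],[0,0,0.8],0.02],[[0,0,0],[0,0,0.9],0.02],[[0,0,0],[0,0,1.0],0.02]]'
python3 -m pendant '[[[0,0,0],[0,0,0.1],0.02],[[0,0,0],[0,0,0.2],0.02],[[0,0,0],[0,0,0.3],0.02],[[0,0,0],[0,0,0.4],0.02],[[0,0,0],[0,0,0.5],0.02],[[0,0,0],[0,0,0.6],0.02],[[0,0,0],[0,0,0.7],0.02],[[0,0,0],[0,0,0.8],0.02],[[0,0,0],[0,0,0.9],0.02],[[0,0,0],[0,0,0.97],0.02]]'
python3 - <<'E'
from h import *
delta([508.5,-41,450],-.2);print(get_obs()['moment'])
c=cam('wrist');save(c,'w2.png',s=1.4)
E
```

```text
time: 7.08
tool_pos: [508.2, -40.1, 391.3]
tcp_rot: [-3.14, -0.001, -0.255]
contact_force: [-0.7, 3.3, 4.8]
grip_width: 29.0
time: 7.92
tool_pos: [508.4, -39.9, 391.4]
tcp_rot: [-3.139, 0.001, -1.225]
contact_force: [1.9, 4.1, 3.5]
grip_width: 28.9
t 7.9167 pos [508.4 -39.9 391.4] rpy [-3.139e+00  1.000e-03 -1.225e+00] F [1.9 4.1 3.5] g 28.9 j [-0.23  0.33  1.59  0.    1.23  2.57]
shift [ 0.001   0.0002 -0.0586] rot [-0.003 -0.    -1.025]
[ 0.95526177 -0.26288163  0.09129738]
```

View pics/w2.png

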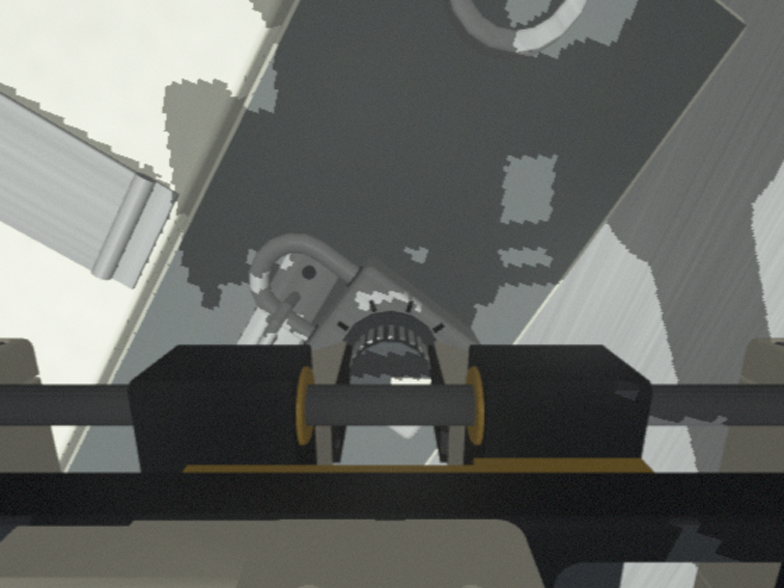

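The fingers still hold the knob at (390,360). The body, with its shackle edge from (312,330) to (372,262), has followed clockwise by about 0.2 rad relative to the deck edge, so I turn a bit further.

```bash
python3 -m pendant '[[[0,0,0],[0,0,0.05],0.02],[[0,0,0],[0,0,0.11],0.02],[[0,0,0],[0,0,0.11],0.02],[[0,0,0],[0,0,0.11],0.02],[[0,0,0],[0,0,0.11],0.05],[[0,0,0],[0,0,0.11],0.06],[[0,0,0],[0,0,0.11],0.06],[[0,0,-0.02],[0,0,0.11],0.06],[[0,0,-0.06],[0,0,0.11],0.06]]'
python3 -m pendant '[[[0,0,0],[0,0,-0.12],0.088],[[0,0,0],[0,0,-0.24],0.088],[[0,0,0],[0,0,-0.36],0.088],[[0,0,0],[0,0,-0.48],0.088],[[0,0,0],[0,0,-0.6],0.088],[[0,0,0],[0,0,-0.72],0.088],[[0,0,0],[0,0,-0.84],0.088],[[0,0,0],[0,0,-0.96],0.088],[[0,0,0],[0,0,-1.08],0.088],[[0,0,0],[0,0,-1.135],0.088]]'
python3 -m pendant '[[[-0.04,0,0],[0,0,0],0.088],[[-0.076,0,0],[0,0,0],0.088],[[-0.076,0,0],[0,0,0],0.088],[[-0.076,0,0],[0,0,0],0.088]]'
python3 - <<'E'
from h import *
import pickle
delta([508.5,-41,390],-.2)
c=cam('wrist');save(c,'w3.png',s=1.4)
pickle.dump(c,open('v3.pkl','wb'))
E
```

```text
time: 8.72
tool_pos: [507.6, -40.8, 446.9]
tcp_rot: [3.132, 0.004, -1.33]
contact_force: [1.8, 0.5, 0.4]
grip_width: 57.1
time: 9.55
tool_pos: [508.1, -40.9, 450.4]
tcp_rot: [3.141, 0.001, -0.189]
contact_force: [-0.2, -0.5, 0.2]
grip_width: 87.9
time: 9.88
tool_pos: [432.4, -25.7, 450.9]
tcp_rot: [3.141, -0.0, -0.195]
contact_force: [1.3, -0.1, 0.2]
grip_width: 88.2
t 9.8833 pos [432.4 -25.7 450.9] rpy [ 3.141 -0.    -0.195] F [ 1.3 -0.1  0.2] g 88.2 j [-0.24  0.13  1.67 -0.    1.34  1.53]
shift [0.0776 0.0002 0.0609] rot [ 0.    -0.     0.005]
```

View pics/w3.png

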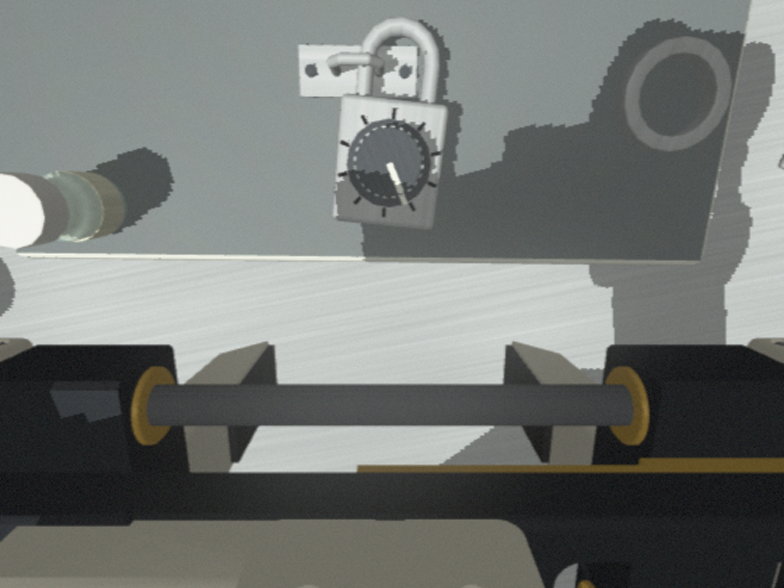

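The pointer, from (389,163) to (405,203), now points at the fourth tick at (411,210). The body is yawed about 5° clockwise, with corners at (343,94), (447,104), (433,229) and (334,217). The staple is still on the toe leg at (365,62).

Run:
```python
from h import *
import pickle
c=pickle.load(open('v3.pkl','rb'));q=[(343,94),(447,104),(433,229),(334,217)]
P=np.array([onz(c,(p[0]/1.4,p[1]/1.4),206)[:2] for p in q]);print(P.round(1),P.mean(0))
d=(P[0]+P[1]-P[2]-P[3]);y=np.arctan2(d[1],d[0]);e=P[0]-P[1];print('yaw',y,np.arctan2(-e[0],e[1]))
k=[onz(c,(p[0]/1.4,p[1]/1.4),226)[:2] for p in((389,163),(405,203),)];v=k[1]-k[0];print(k[0],'dial',y-np.arctan2(v[1],v[0]))
ps=[onz(c,(p[0]/1.4,p[1]/1.4),206)[:2] for p in((394,113),(411,210),(384,212))]; ct=P.mean(0)
print([((y-np.arctan2(*(p-ct)[::-1]))%6.283).round(3) for p in ps])
delta([*P.mean(0),390],y)
```

```text
[[542.7 -25.6]
 [529.  -72.5]
 [472.9 -56.3]
 [488.4  -8.8]] [508.24674256 -40.79695258]
yaw -0.29129982499340007 -0.28296046435461314
[507.52224969 -40.54012972] dial 2.648789599082268
[np.float64(0.003), np.float64(2.592), np.float64(3.156)]
t 9.9333 pos [433.5 -26.  451.2] rpy [ 3.141e+00 -1.000e-03 -1.950e-01] F [ 0.8 -0.6  0.4] g 88.2 j [-0.24  0.14  1.67 -0.    1.34  1.53]
shift [ 0.0761 -0.      0.0613] rot [ 0.    -0.001  0.096]
```

```bash
python3 -m pendant '[[[0.038,0,0],[0,0,0.05],0.088],[[0.075,0,0],[0,0,0.092],0.088],[[0.0758,0,0.02],[0,0,0.092],0.088],[[0.0758,0,0.045],[0,0,0.092],0.088],[[0.0758,0,0.07],[0,0,0.092],0.088],[[0.0758,0,0.08],[0,0,0.092],0.088],[[0.0758,0,0.086],[0,0,0.092],0.088],[[0.0758,0,0.086],[0,0,0.092],0.088]]'
python3 -c "
from h import *
delta([508.2,-40.8,364],-.287)"
```

```text
time: 10.6
tool_pos: [508.5, -40.9, 364.0]
tcp_rot: [3.141, 0.001, -0.287]
contact_force: [-0.6, 0.4, 0.2]
grip_width: 88.2
t 10.6 pos [508.5 -40.9 364. ] rpy [ 3.141e+00  1.000e-03 -2.870e-01] F [-0.6  0.4  0.2] g 88.2 j [-0.23  0.35  1.63 -0.    1.16  1.63]
shift [-0.0003  0.     -0.    ] rot [ 0.     0.001 -0.   ]
```

Close on the body, then straighten to the fridge's yaw.

```bash
python3 -m pendant '[[[0,0,0],[0,0,0],0.07],[[0,0,0],[0,0,0],0.05],[[0,0,0],[0,0,0],0.04],[[0,0,0],[0,0,0],0.04],[[0,0,0],[0,0,0],0.04],[[0,0,0],[0,0,0],0.04],[[0,0,0],[0,0,-0.04],0.04],[[0,0,0],[0,0,-0.085],0.04],[[0,0,0],[0,0,-0.085],0.04],[[0,0,0],[0,0,-0.085],0.04]]'
```

```text
time: 11.43
tool_pos: [508.2, -40.6, 365.1]
tcp_rot: [-3.142, -0.001, -0.203]
contact_force: [1.5, -0.4, 2.7]
grip_width: 52.0
```

```bash
python3 -m pendant '[[[-0.004,0,0],[0,0,0],0.04],[[-0.008,0,0],[0,0,0],0.04],[[-0.012,0,0],[0,0,0],0.04],[[-0.016,0,0],[0,0,0],0.04],[[-0.02,0,0],[0,0,0],0.04]]'
python3 -m pendant '[[[-0.003,0,0],[0,0,0],0.04],[[-0.006,0,0],[0,0,0],0.04],[[-0.009,0,0],[0,0,0],0.04],[[-0.012,0,0],[0,0,0],0.04]]'
```

```text
time: 11.85
tool_pos: [488.5, -36.7, 365.1]
tcp_rot: [3.142, -0.003, -0.203]
contact_force: [5.7, -1.5, 0.7]
grip_width: 51.8
time: 12.18
tool_pos: [476.8, -34.2, 365.1]
tcp_rot: [-3.142, -0.003, -0.203]
contact_force: [5.9, -0.6, 0.6]
grip_width: 51.9
```

```bash
python3 -m pendant '[[[-0.002,0,0],[0,0,0],0.04],[[-0.003,0,0],[0,0,0],0.04],[[-0.004,0,0],[0,0,0],0.04],[[-0.004,0,0],[0,0,0],0.04]]'
python3 -m pendant '[[[-0.001,0,0],[0,0,0],0.04],[[-0.002,0,0],[0,0,0],0.04],[[-0.002,0,0],[0,0,0],0.04],[[-0.002,0,0],[0,0,0],0.04]]'
```

```text
time: 12.52
tool_pos: [472.9, -33.4, 365.1]
tcp_rot: [-3.142, -0.003, -0.203]
contact_force: [5.9, -0.8, 1.1]
grip_width: 52.1
time: 12.85
tool_pos: [471.9, -33.2, 365.2]
tcp_rot: [-3.142, -0.006, -0.203]
contact_force: [11.1, -1.9, -3.2]
grip_width: 51.6
```

```bash
python3 -m pendant '[[[0.006,0,0],[0,0,0],0.04],[[0.012,0,0],[0,0,0],0.04],[[0.018,0,0],[0,0,0],0.04],[[0.024,0,0],[0,0,0],0.04],[[0.03,0,0],[0,0,0],0.04],[[0.036,0,0],[0,0,0],0.04],[[0.041,0,0],[0,0,0],0.04],[[0.045,0,0],[0,0,0],0.04],[[0.045,0,0],[0,0,0],0.04]]'
python3 - <<'E'
from h import *
c=cam('wrist');save(c,'w4.png',s=1.4)
E
```

```text
time: 13.6
tool_pos: [513.7, -41.7, 365.1]
tcp_rot: [3.141, 0.004, -0.202]
contact_force: [-6.0, 1.0, 9.6]
grip_width: 51.8
```

View pics/w4.png

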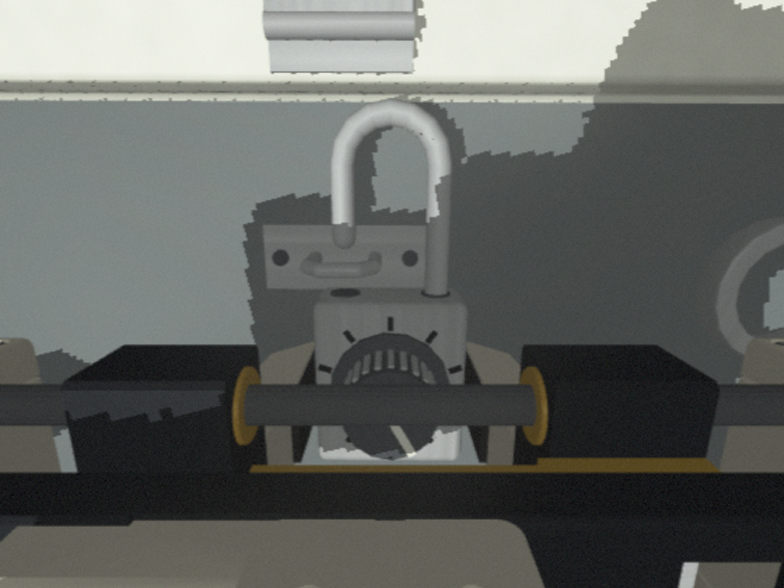

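The dial pointer is still at mark 4 and the shackle is fully drawn. The toe end at (343,245) lies behind the staple arch at (342,267), and the body face is at y=290, so nothing is hooked. Lid seam flush at y=95. Lifting now.

```bash
python3 -m pendant '[[[0,0,-0.005],[0,0,0],0.04],[[0,0,-0.01],[0,0,0],0.04],[[0,0,-0.015],[0,0,0],0.04]]'
python3 -m pendant '[[[0,0,-0.008],[0,0,0],0.04],[[0,0,-0.016],[0,0,0],0.04],[[0,0,-0.024],[0,0,0],0.04],[[0,0,-0.034],[0,0,0],0.04]]'
```

```text
time: 13.9
tool_pos: [514.4, -41.9, 379.4]
tcp_rot: [3.141, 0.002, -0.202]
contact_force: [1.0, 0.0, -3.7]
grip_width: 52.1
time: 14.23
tool_pos: [514.8, -42.0, 414.4]
tcp_rot: [3.142, 0.0, -0.202]
contact_force: [-0.1, 0.4, -4.2]
grip_width: 51.9
```

```bash
python3 -m pendant '[[[0,0,-0.012],[0,0,0],0.04],[[0,0,-0.025],[0,0,0],0.04],[[0,0,-0.038],[0,0,0],0.04],[[0,0,-0.05],[0,0,0],0.04],[[0,0,-0.05],[0,0,0],0.04],[[0,0,-0.05],[0,0,0],0.04],[[0,0,-0.05],[0,0,0],0.04],[[0,0,-0.05],[0,0,0],0.04],[[0,0,-0.05],[0,0,0],0.04],[[0,0,-0.05],[0,0,0],0.04]]'
python3 - <<'E'
from h import *
delta([514,-42,465],-.2)
c=cam('side');s=cam('wrist');save(c,'s5.png',(170,60,380,290),2.5)
E
```

```text
time: 15.07
tool_pos: [514.8, -42.0, 463.1]
tcp_rot: [3.142, 0.001, -0.202]
contact_force: [0.5, -0.1, -3.4]
grip_width: 51.5
t 15.0667 pos [514.8 -42.  463.1] rpy [ 3.142e+00  1.000e-03 -2.020e-01] F [ 0.5 -0.1 -3.4] g 51.5 j [-0.23  0.29  1.44 -0.    1.42  1.54]
shift [-0.0008  0.0001 -0.0019] rot [ 0.     0.001 -0.002]
```

View pics/s5.png

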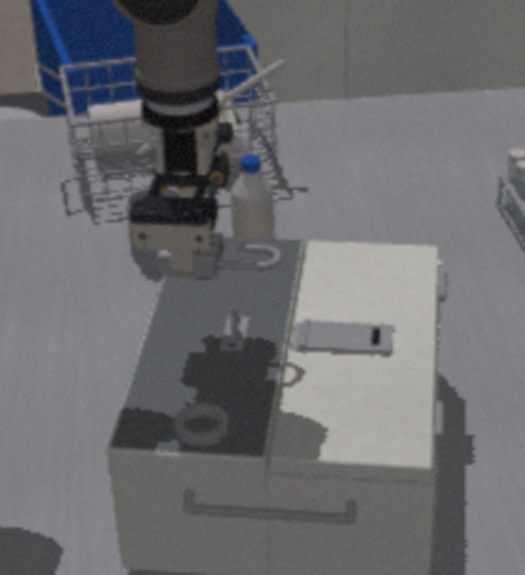

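The side view shows the lid flush, and the lock held level at (195,262) with its shackle drawn at (255,255), well above the staple at (237,330). The ring is in place at (203,423).

```bash
python3 -c "
from plant import close_job
print(close_job())"
```

```text
the job is handed in; nothing more can be done
None
```

The job is handed in at about 15 s of the 72 s allowed. `close_job()` gives no verdict, so what follows rests on my own checks.

- **Lid:** I pressed it shut from about 0.55 rad. It stopped firmly at deck height with 22 N on the fingers, and it looks flush in the last side picture.
- **Dial:** I turned it clockwise from mark 1 to mark 4. The pointer measured 2.65 rad, but the fourth tick itself measured 2.59 by the same method, against a true 2.513. I took the difference as perspective error. The shackle then drew freely at about 6 N, which confirms the setting.
- **Shackle:** I gripped the body and pulled it about 37 mm towards the robot, until the force rose at the stop. Then I moved it 45 mm forward to unhook it. The wrist picture showed the staple in the gap and nothing hooked.
- **Final hold:** The tool is still and level, and the finger opening is 51.5 mm. The load is about 3.5 N, slightly under the lock's nominal weight of 4.4 N. From the arm position, the underside is about 100 mm above the deck and the body about 43 mm from the staple.
- **Other things:** The ring looked undisturbed in the last picture. The jar was hidden behind the gripper there, and I did not measure it or the bench items again. The arm stayed well clear of them throughout.

One reading I could not fully explain: a 6 N push back with about 10 N upward at the end of the unhooking move. It was gone as soon as the lock lifted, so I put it down to friction on the deck.

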